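# Screw down the hanging foot of the shoe stand and check it

### The job

One of the four screw feet of the low shoe stand, the one at the stand's front right corner, hangs clear of the tiled ledge. Turn its black knob clockwise (seen from above) until the rubber sole just touches and bears lightly on the tiles, without jacking the stand up off its other feet or shoving it. Then check it as a fitter would: press down on the wooden deck near that corner, firmly but gently (about 10 N), and let go; leave the carton and the other things where they are.

Things in the scene. Friction and masses are not known exactly. Their poses are not given: they have to be found in the camera images.
- stand: Low shoe stand, grey steel frame, loose on the ledge, about 6 kg with its load, standing on the other three feet. Origin: its centre at ledge level; x across its short side, pointing away from the robot (within 25 degrees), y along its long side, z up. The four screw feet stand at (+-140, +-210) mm in x, y, each in a steel sleeve 30 mm across, top 91 mm up.
- foot_d_knob (a point): Middle of the hanging foot's knob, on its screw axis at stand (-140, -210) mm, front right corner: round ribbed black knob, 41 mm across, 30 mm high (15 mm above and below this point), on a bare 16 mm rod. About 118 mm above the ledge at the start, some 4 mm higher than the other three knobs; it sinks as it is screwed down.
- sole_d: Origin: centre of the underside of that foot's round rubber sole (44 mm across), 114 mm below the knob point. At the start it hangs 1 to 6 mm above the ledge (top z = 0); the gap is known no better than the measured poses. A push of more than about 5 N down on its knob rocks the stand onto this foot until it is screwed down, and that is no lasting contact.
- foot_d (a joint): Turn of the hanging foot's screw, rad, about 0 at the start, growing clockwise from above. Sinks 1.59 mm per rad, knob and sole turning together; stays where left. Free, it takes 0.05 N m. Once the sole touches, the knob sinks no more, turning grows heavier (about 0.02 N m per newton borne) and the foot takes some 10 N in 0.3 rad; by 25 N the stand lifts off other feet.
- press_point (a point): Point on the deck's flat wooden top at stand x -75, y -135 mm, 79 mm above the ledge, free of clutter: a good place to press down near the hanging foot. It lies 99 mm from the foot's screw axis; the knob's top is about 50 mm higher than the deck.
- deck: The slatted wooden deck, 220 x 360 mm (x, y), flat top 79 mm above the ledge, rigid with the stand; origin and axes of the stand.
- carton: Cardboard carton 170 x 200 x 120 mm, 1.6 to 2.4 kg, standing on the deck at about stand (30, 80) mm. Origin: centre of its underside. Bystander.
- polish_tin: Flat round tin, 68 mm across, 32 mm high, on the deck at about stand (55, -100) mm. Origin: centre of its underside. Bystander.
- shoe_brush: Wooden shoe brush, 170 x 52 mm, 42 mm high, bristles down, on the ledge to the right. Bystander.
- key_bowl: White bowl, 120 mm across, 45 mm high, on the ledge to the right. Bystander.

How it is judged:
On the way, in this order (a step that is already met when the one before it is completed fails the run):
1. the hanging foot bears lightly on the ledge (1 to 13 N) (contact force between sole_d and anything else between 1 and 13 N), for 0.3 s.
2. the fingers press the deck near the foot (grasp point within 190 mm of it) with at least 5 N, and the foot takes its part of it (more than 2 N) (contact force between the fingers and deck above 5 N and contact force between sole_d and anything else above 2 N and horizontal distance between the grasp point and sole_d below 0.19 m), for 0.2 s.
At the end, for the whole second after the job is handed in: The hanging foot's sole bears on the ledge with 1 to 13 N (so the other three still carry the stand); the stand is at rest within 15 mm of where it stood (all of step 1 and distance of stand from where it was at the start of the episode below 0.015 m and linear speed of stand below 0.01 m/s); the robot touches nothing.
It fails at once if the stand is shoved or lifted by more than 20 mm, or tipped by more than 1.1 degrees (distance of stand from where it was at the start of the episode above 0.02 m or angle between stand's own z axis and vertical above 0.02 rad).
It fails at once if the foot is overloaded: more than 40 N between the hanging foot and the ledge (contact force between sole_d and anything else above 40 N).
It fails at once if the deck is pressed with more than 35 N (contact force between the fingers and deck above 35 N).
It fails at once if a bystander is moved by more than 30 mm (distance of any of polish_tin, shoe_brush, key_bowl, carton from where it was at the start of the episode above 0.03 m).
It also fails if it takes over 72 s, if anything falls off the work surface, if the arm or the gripper's body presses on something with over 40 N, if the wrist force passes 120 N, or if a joint passes its speed limit or range.

### The arm

A 6-joint arm with a two-finger parallel gripper is mounted at the origin on the work surface. World frame = base frame: x ahead of the robot, y to its left, z up, the work surface at z = 0. Lengths are in m, angles in rad, forces in N, time in s.
With the tool pointing down it reaches from about 0.425 to 0.95 m from the base axis. Payload 3.5 kg.
Tool frame: the origin (TCP) lies at the very end of the fingers, on their centre line; the grasp point (between the pads) lies 19 mm behind it (tcp_to_grasp is the distance from the TCP to the grasp point, in m); z points along the fingers, y is the direction in which the jaws open and shut (so a half turn about z gives the same grasp; the last joint's range is limited). The gripper opens to 85 mm and grips with 20 to 120 N. Pads are 22 mm wide; open, the fingers measure 114 mm over their backs; the gripper's body (76 mm by 85 mm) begins 54 mm behind the grasp point. The pads swing forward as they close: fully open they stand 13 mm farther back than shut.
Start: joints at [-1.407, 0.286, 1.577, -0, 1.279, -0.15], TCP at [0.208, -0.642, 0.231] pointing down, gripper open.
Joint ranges: [-2.77, 2.77], [-0.9, 2.22], [0.21, 2.48], [-1.53, 4.67], [0.24, 2.81], [-2.84, 2.84]. Speed limits (rad/s): [2.79, 2.79, 3.14, 3.14, 3.14, 3.14].

### API

Orientations are given as a unit quaternion [x, y, z, w].
In Python, from plant import * gives the robot as it stands. The module is installed in compiled form; this text tells all that it offers.
- The arm moves only by the tool arm_command, never from a script. Its argument "steps" is a list of rows, each a list of 3 entries, a list of its own where there are three numbers: the turn, a rotation vector about the tool's x, y, z in rad, then the shift along the tool's x, y, z in m, then the gripper command: -1 is shut, 1 is fully open, values between are in proportion. A call has 1 to 12 rows; each row is the pose to reach, as a shift and turn from the pose measured when the call began, along the tool's axes at that moment; what a row does not reach only later rows make up. A row lasts 1/8 s, in which the tool goes at most 62.5 mm and 10.7 degrees, less where a joint would pass 70% of its speed; a pose out of reach is approached as far as the arm can. A call with a gripper value outside its range is refused whole. The fingers move at their own pace and stop on an object; "force" is the grip in N (left out, the last holds). Time passes only in rows, so rows that repeat a pose let the fingers close. It gives the time, the measured TCP pose, the force and the opening at its end, in the units of the state.
- get_state(): the state, without advancing time (a new reading comes with each control period).
- read_camera(name): name is "scene" or "top" or "wrist"; returns a dict with "frame" (420x560x3 uint8, red, green, blue), "vfov" (degrees; the focal length in pixels is half the picture's height over the tangent of half this angle, whatever the lens; pixels are square), "cx", "cy" (the principal point, pixels), "position" and "rotation" of the camera in the world; the wrist camera has in their place "mount" (4x4, takes a point from camera to tool coordinates, whose origin is the TCP and whose axes are the flange's). Camera axes: x right, y up, looking along -z (the intrinsics and any distortion apply to the point x, -y, -z); pixel columns grow to the right and rows downward; lengths in m; the calibration is good to about 2 mm. A picture is of the moment at which its call begins: read the wrist's pose just before it. There is no depth.
- sign_off(): hands the job in, once; it reports no verdict.
The state is a dict: "time": time; "qpos": joint angles; "dq": joint speeds; "joint_efforts": joint torques, N m; "eef_pos": TCP position; "tcp_rot": TCP orientation; "contact_force": force on the tool from outside, world axes, zero at the start; "wrist_torque": the same for the moment, N m; "opening": opening from 0.0 (shut) to 1.0 (fully open).
Only numpy, scipy, OpenCV 4.12 (cv2) and the standard library are available. Lean on these libraries where they do the work, as an engineer would, in place of code of your own. Each camera call takes 0.05 s, during which the arm holds its last target.

## Working session

There is one attempt and no reset: what is moved stays moved. The work goes in short steps, Python scripts to look and compute and a tool call to move; the robot and the scene stay as the last step left them, time stands still between calls to the robot, and variables do not carry over. Pictures are saved under pics/ and viewed, and the job is handed in when it is done.

Besides the shell and the picture viewer there is one more tool, called as name([rows], argument=value, ...), one row to a line, values as JSON. arm_command: Moves the arm, as the interface text tells. Its arguments: {"type":"object","properties":{"steps":{"type":"array"},"force":{"type":"number"}},"required":["steps"]}

```bash
mkdir -p pics; python3 - <<'E'
from plant import *
import cv2
s=get_state()
for k,v in s.items(): print(k,v)
for n in ["scene","top","wrist"]:
    c=read_camera(n)
    cv2.imwrite(f"pics/{n}0.png",c["frame"][:,:,::-1])
    print(n,{k:v for k,v in c.items() if k!="frame"})
E
```

```text
time 0.0
qpos [-1.40700534e+00  2.87155188e-01  1.57817190e+00  4.56338985e-06
  1.27857061e+00 -1.50017173e-01]
dq [ 0.00106817  0.00063221 -0.00075989  0.00030891 -0.00010594 -0.00206312]
joint_efforts [-5.45315543e-04 -4.05983627e+01 -2.92627251e+01 -2.01315484e-04
  5.67277035e-03  1.18966810e-05]
eef_pos [ 0.2082725  -0.64138465  0.22995691]
tcp_rot [ 9.87715235e-01  1.56260317e-01 -5.75309088e-06 -1.15250848e-03]
contact_force [ 0.33952562  0.20558653 -0.26684201]
wrist_torque [ 0.01040002  0.02549205 -0.02539434]
opening 0.9999459046473863
scene {'vfov': 53.40811983256923, 'cx': 281.7067838605734, 'cy': 216.5532600028923, 'position': array([ 0.99511139, -0.44528638,  0.92881794]), 'rotation': array([0.23882351, 0.1146958 , 0.43019083, 0.86298555])}
top {'vfov': 47.06977836856878, 'cx': 263.6705764640982, 'cy': 198.94196260737246, 'position': array([ 0.3941192 , -0.12980434,  1.22544263]), 'rotation': array([ 0.07357389, -0.06487871, -0.69972775,  0.70764307])}
wrist {'vfov': 61.13532225430585, 'cx': 277.54862778478656, 'cy': 206.27364538203418, 'mount': array([[-1.96608515e-04,  9.64453297e-01,  2.64253285e-01,
         6.58630230e-02],
       [ 9.99997592e-01,  7.67162865e-04, -2.05592416e-03,
         1.08066762e-03],
       [-2.18556814e-03,  2.64252244e-01, -9.64451126e-01,
        -1.43568544e-01],
       [ 0.00000000e+00,  0.00000000e+00,  0.00000000e+00,
         1.00000000e+00]])}
```

View pics/scene0.png

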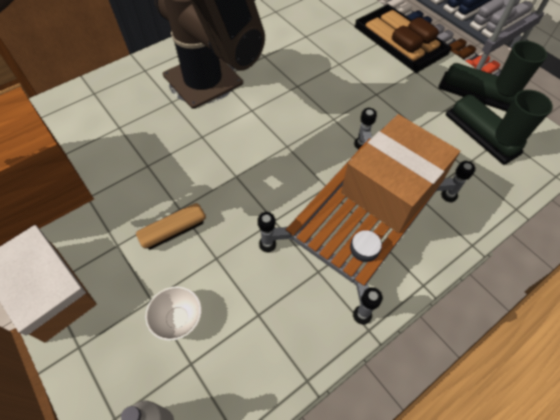

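View pics/top0.png

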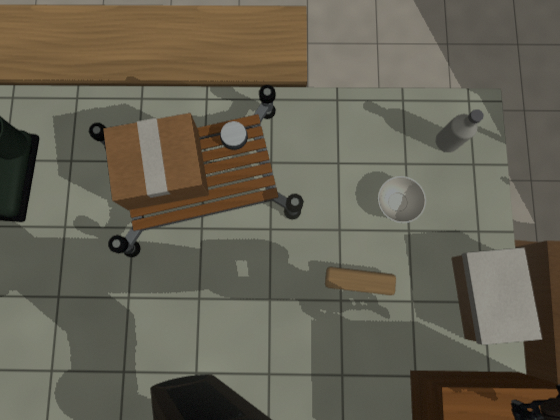

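View pics/wrist0.png

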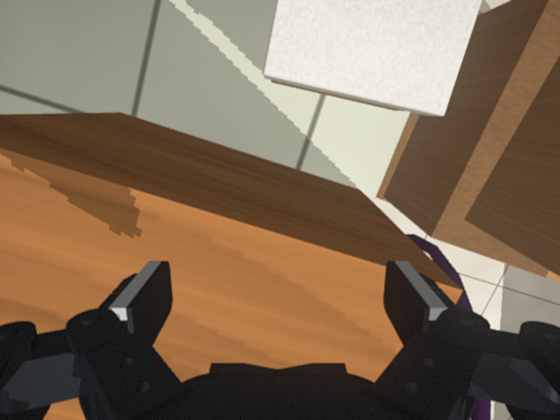

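The top view shows the four knobs at about (267,94), (294,203), (118,243) and (97,131). The front right one is (294,203), which is (267,222) in the scene view. The carton sits on the far/left half and the tin at (233,135).

```bash
cat > h.py <<'E'
from plant import *
import numpy as np, cv2
from scipy.spatial.transform import Rotation as R
def cam(n):
    s=get_state(); c=read_camera(n)
    f=c["frame"].shape[0]/2/np.tan(np.radians(c["vfov"])/2)
    if n=="wrist":
        Rt=R.from_quat(s["tcp_rot"]).as_matrix(); M=c["mount"]
        Rc=Rt@M[:3,:3]; p=s["eef_pos"]+Rt@M[:3,3]
    else: Rc=R.from_quat(c["rotation"]).as_matrix(); p=np.array(c["position"])
    return dict(img=c["frame"][:,:,::-1].copy(),f=f,cx=c["cx"],cy=c["cy"],R=Rc,p=p)
def ray(c,u,v):
    d=c["R"]@np.array([(u-c["cx"])/c["f"],-(v-c["cy"])/c["f"],-1]); return c["p"],d/np.linalg.norm(d)
def onz(c,u,v,z):
    p,d=ray(c,u,v); return p+d*(z-p[2])/d[2]
def proj(c,P):
    q=c["R"].T@(np.asarray(P)-c["p"]); return np.array([c["cx"]-c["f"]*q[0]/q[2],c["cy"]+c["f"]*q[1]/q[2]])
def tri(rs):
    A=np.zeros((3,3));b=np.zeros(3)
    for p,d in rs:
        Q=np.eye(3)-np.outer(d,d);A+=Q;b+=Q@p
    X=np.linalg.solve(A,b); return X,[np.linalg.norm((np.eye(3)-np.outer(d,d))@(X-p)) for p,d in rs]
E
python3 - <<'E'
from h import *
t=cam("top");s=cam("scene")
def up(c,u,v,w,n):
    a=c["img"][v-w:v+w,u-w:u+w]; cv2.imwrite(n,cv2.resize(a,(600,600),interpolation=cv2.INTER_CUBIC))
up(t,290,206,25,"pics/td.png"); up(s,267,230,30,"pics/sd.png")
for n,u,v in [("D",294,203),("C",267,94),("A",118,243),("B",97,131)]: print(n,onz(t,u,v,.13))
E
```

```text
D [ 0.60283159 -0.18512201  0.13      ]
C [ 0.87078318 -0.11977505  0.13      ]
A [0.50577432 0.21637607 0.13      ]
B [0.77338898 0.28596941 0.13      ]
```

```bash
python3 -c "
import cv2,numpy as np
cv2.imwrite('pics/ds.png',np.hstack([cv2.resize(cv2.imread('pics/td.png'),(400,400)),cv2.resize(cv2.imread('pics/sd.png'),(400,400))]))"
```

```text
(no output)
```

View pics/ds.png

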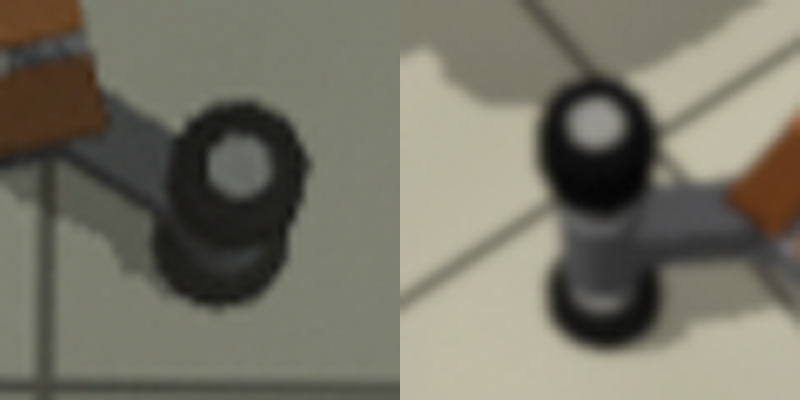

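```bash
cat >> h.py <<'E'
def delta(target):
    s=get_state(); Rt=R.from_quat(s["tcp_rot"]).as_matrix()
    return Rt.T@(np.asarray(target)-s["eef_pos"])
def stat():
    s=get_state();Rt=R.from_quat(s["tcp_rot"]).as_matrix()
    print("t",round(s["time"],2),"tcp",s["eef_pos"].round(4),"tilt",Rt[:,2].round(4),"yaw",round(np.arctan2(Rt[1,0],Rt[0,0]),4),"q",np.round(s["qpos"],3),"F",np.round(s["contact_force"],2),"M",np.round(s["wrist_torque"],3),"op",round(s["opening"],3))
E
python3 - <<'E'
from h import *
t=cam("top");s=cam("scene")
X,r=tri([ray(t,294.9,201.6),ray(s,266.4,218.6)]);print(X,r)
print(delta([X[0],X[1],0.23])); stat(); stat()
E
```

```text
[ 0.60571887 -0.18632622  0.13414527] [np.float64(0.0007554545826943912), np.float64(0.0007554545826943127)]
[ 0.51857508 -0.31066131  0.00120095]
t 0.35 tcp [ 0.2084 -0.6419  0.231 ] tilt [-1.e-04  4.e-04 -1.e+00] yaw 0.3138 q [-1.407  0.286  1.577 -0.     1.279 -0.15 ] F [ 0.22 -0.03 -0.01] M [-0.013  0.047 -0.04 ] op 0.998
t 0.35 tcp [ 0.2084 -0.6419  0.231 ] tilt [-1.e-04  4.e-04 -1.e+00] yaw 0.3138 q [-1.407  0.286  1.577 -0.     1.279 -0.15 ] F [ 0.22 -0.03 -0.01] M [-0.013  0.047 -0.04 ] op 0.998
```

arm_command([
  [[0,0,-0.1],[0.02,-0.01,-0.05],1],
  [[0,0,-0.25],[0.06,-0.035,-0.08],1],
  [[0,0,-0.4],[0.11,-0.066,-0.08],1],
  [[0,0,-0.55],[0.16,-0.096,-0.08],1],
  [[0,0,-0.7],[0.21,-0.126,-0.08],1],
  [[0,0,-0.85],[0.26,-0.156,-0.08],1],
  [[0,0,-1.0],[0.31,-0.186,-0.08],1],
  [[0,0,-1.15],[0.36,-0.216,-0.08],1],
  [[0,0,-1.3],[0.41,-0.246,-0.08],1],
  [[0,0,-1.45],[0.46,-0.276,-0.08],1],
  [[0,0,-1.6],[0.519,-0.311,-0.06],1],
  [[0,0,-1.7],[0.519,-0.311,-0.04],1],
])

```text
time: 1.85
eef_pos: [0.6082, -0.1827, 0.2715]
tcp_rot: [0.531, 0.847, 0.001, 0.001]
contact_force: [0.1, -1.4, -0.4]
opening: 0.998
```

```bash
python3 - <<'E'
from h import *
stat(); c=cam("wrist"); cv2.imwrite("pics/w1.png",c["img"]); stat()
print(proj(c,[0.6057,-0.1863,0.133]))
E
```

```text
t 1.85 tcp [ 0.6082 -0.1827  0.2715] tilt [ 2.e-03  3.e-04 -1.e+00] yaw 2.0221 q [-4.520e-01  1.710e-01  1.640e+00  1.000e-03  1.329e+00 -9.030e-01] F [ 0.1  -1.36 -0.43] M [ 0.017 -0.056  0.037] op 0.998
t 1.9 tcp [ 0.6063 -0.1824  0.2667] tilt [-0.0046  0.0036 -1.    ] yaw 2.0231 q [-4.530e-01  1.740e-01  1.645e+00  1.000e-03  1.328e+00 -9.050e-01] F [-0.74  0.14 -2.83] M [ 0.029  0.022 -0.01 ] op 0.999
[273.97801124 194.46849924]
```

View pics/w1.png

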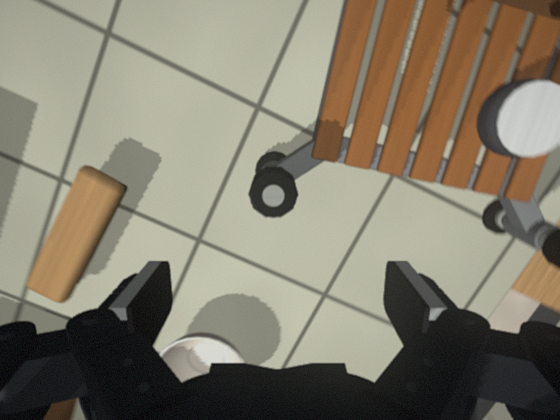

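The cap shows at (273,195), against a predicted (274,194.5), so the fix agrees. Next I wind the wrist back to leave room for turning clockwise.

arm_command([
  [[0,0,-0.16],[0,0,0.01],1],
  [[0,0,-0.32],[0,0,0.03],1],
  [[0,0,-0.48],[0,0,0.05],1],
  [[0,0,-0.64],[0,0,0.07],1],
  [[0,0,-0.8],[0,0,0.09],1],
  [[0,0,-0.96],[0,0,0.1],1],
  [[0,0,-1.1],[0,0,0.1],1],
  [[0,0,-1.1],[0,0,0.1],1],
  [[0,0,-1.1],[0,0,0.1],1],
])

```text
time: 3.02
eef_pos: [0.6059, -0.1825, 0.1673]
tcp_rot: [0.011, 1.0, 0.002, -0.002]
contact_force: [-0.0, 0.0, -0.6]
opening: 1.0
```

```bash
python3 - <<'E'
from h import *
stat(); c=cam("wrist"); cv2.imwrite("pics/w2.png",c["img"]); stat()
print(proj(c,[0.6057,-0.1863,0.133]),delta([0.6057,-0.1863,0.098]))
Rt=R.from_quat(get_state()["tcp_rot"]); print(Rt.as_matrix())
E
```

```text
t 3.02 tcp [ 0.6059 -0.1825  0.1673] tilt [-0.0039  0.0032 -1.    ] yaw 3.1201 q [-4.530e-01  2.550e-01  1.736e+00  1.000e-03  1.155e+00 -2.003e+00] F [-0.01  0.04 -0.63] M [ 0.02  -0.035 -0.021] op 1.0
t 3.08 tcp [ 0.6059 -0.1824  0.1673] tilt [-0.0038  0.0032 -1.    ] yaw 3.1208 q [-4.530e-01  2.550e-01  1.736e+00  1.000e-03  1.155e+00 -2.004e+00] F [-0.33  1.22 -0.34] M [-0.012  0.01  -0.019] op 0.995
[273.44333804 239.6593829 ] [-0.00011015 -0.00409771  0.06929481]
[[-0.99977581  0.02082156 -0.00384711]
 [ 0.02080939  0.99977841  0.00317725]
 [ 0.00391241  0.00309648 -0.99998755]]
```

View pics/w2.png

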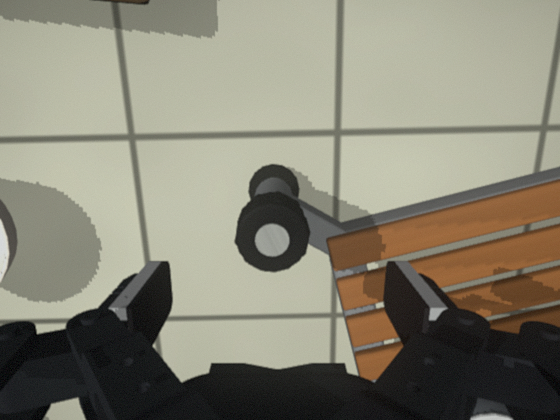

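arm_command([
  [[0.003,-0.004,0],[0,-0.0045,0.01],1],
  [[0.003,-0.004,0],[0,-0.0045,0.025],1],
  [[0.003,-0.004,0],[0,-0.0045,0.04],1],
  [[0.003,-0.004,0],[0,-0.0045,0.055],1],
  [[0.003,-0.004,0],[0,-0.0045,0.068],1],
  [[0.003,-0.004,0],[0,-0.0045,0.0695],1],
  [[0.003,-0.004,0],[0,-0.0045,0.0695],1],
  [[0.003,-0.004,0],[0,-0.0045,0.0695],1],
], force=20)

```text
time: 4.08
eef_pos: [0.6061, -0.1869, 0.0987]
tcp_rot: [0.01, 1.0, -0.0, 0.001]
contact_force: [0.1, 0.3, -0.2]
opening: 1.003
```

```bash
python3 - <<'E'
from h import *
stat(); c=cam("wrist"); cv2.imwrite("pics/w3.png",c["img"]); stat()
E
```

```text
t 4.08 tcp [ 0.6061 -0.1869  0.0987] tilt [ 1.5e-03 -6.0e-04 -1.0e+00] yaw 3.1208 q [-0.459  0.333  1.776  0.     1.031 -2.009] F [ 0.14  0.3  -0.23] M [-0.019  0.006  0.014] op 1.003
t 4.12 tcp [ 0.6061 -0.1869  0.0987] tilt [ 1.5e-03 -6.0e-04 -1.0e+00] yaw 3.1207 q [-0.459  0.333  1.776  0.     1.031 -2.009] F [-0.06 -0.16  0.52] M [ 0.037 -0.009 -0.015] op 1.003
```

View pics/w3.png

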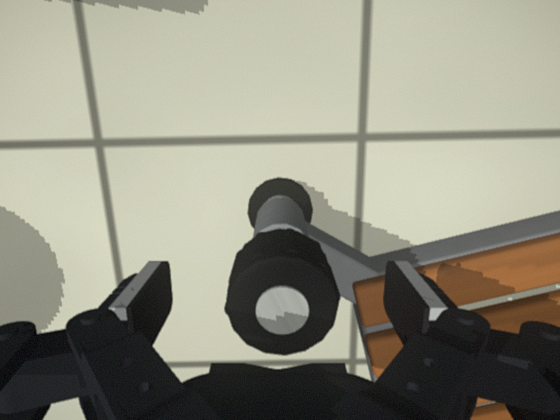

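The knob (cap at 282,310) sits midway between the pads (137 and 418). Closing on it lightly.

arm_command([
  [[0,0,0],[0,0,0],0.4],
  [[0,0,0],[0,0,0],0.1],
  [[0,0,0],[0,0,0],-0.2],
  [[0,0,0],[0,0,0],-0.5],
  [[0,0,0],[0,0,0],-1],
  [[0,0,0],[0,0,0],-1],
], force=20)

```text
time: 4.88
eef_pos: [0.6062, -0.1857, 0.0992]
tcp_rot: [0.01, 1.0, 0.001, 0.001]
contact_force: [-1.1, 4.9, 3.1]
opening: 0.459
```

```bash
python3 - <<'E'
from h import *
stat(); c=cam("scene"); cv2.imwrite("pics/s3.png",c["img"]); stat()
E
```

```text
t 4.88 tcp [ 0.6062 -0.1857  0.0992] tilt [ 0.0013  0.0014 -1.    ] yaw 3.1207 q [-4.580e-01  3.320e-01  1.776e+00  2.000e-03  1.033e+00 -2.009e+00] F [-1.09  4.93  3.1 ] M [ 0.581  0.186 -0.064] op 0.459
t 4.92 tcp [ 0.6062 -0.1857  0.0992] tilt [ 0.0013  0.0014 -1.    ] yaw 3.1208 q [-4.580e-01  3.320e-01  1.776e+00  2.000e-03  1.033e+00 -2.009e+00] F [-1.    4.43  4.16] M [ 0.571  0.213 -0.061] op 0.464
```

View pics/s3.png

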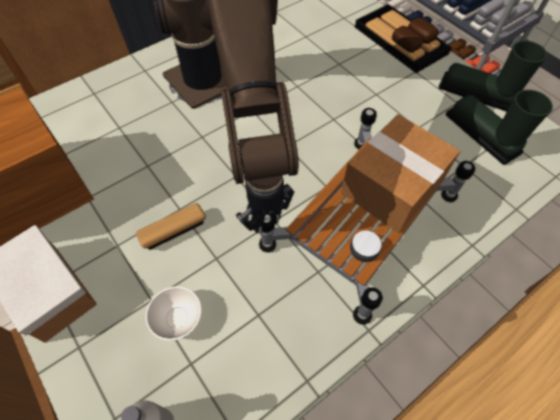

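arm_command([
  [[0,0,0.08],[0,0.0002,0.0],-1],
  [[0,0,0.16],[0,0.0004,0.0001],-1],
  [[0,0,0.24],[0,0.0004,0.0002],-1],
  [[0,0,0.32],[0,0.0004,0.0003],-1],
  [[0,0,0.4],[0,0.0004,0.0004],-1],
])

```text
time: 5.55
eef_pos: [0.6062, -0.1858, 0.0988]
tcp_rot: [0.21, 0.978, 0.0, 0.001]
contact_force: [0.2, 0.2, -0.2]
opening: 0.46
```

```bash
python3 - <<'E'
from h import *
stat(); c=cam("wrist"); cv2.imwrite("pics/w4.png",c["img"]); stat()
E
```

```text
t 5.55 tcp [ 0.6062 -0.1858  0.0988] tilt [ 1.1e-03 -2.0e-04 -1.0e+00] yaw 2.7189 q [-0.457  0.332  1.776  0.     1.032 -1.606] F [ 0.17  0.19 -0.15] M [-0.213  0.135  0.046] op 0.46
t 5.6 tcp [ 0.6062 -0.1858  0.0989] tilt [ 1.1e-03 -1.0e-04 -1.0e+00] yaw 2.7171 q [-0.457  0.332  1.776  0.     1.032 -1.604] F [-0.3   0.18  0.67] M [-0.198  0.095 -0.058] op 0.46
```

View pics/w4.png

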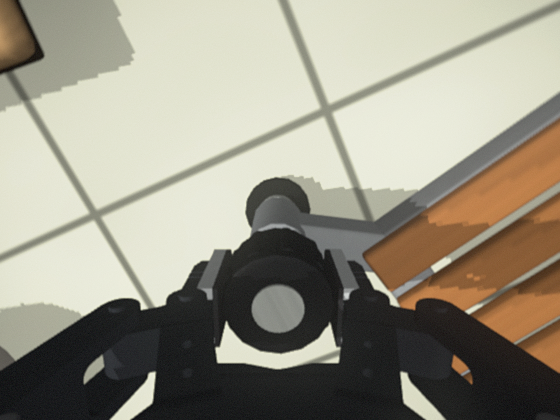

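arm_command([
  [[0,0,0.08],[0,0,0.0001],-1],
  [[0,0,0.16],[0,0,0.0002],-1],
  [[0,0,0.24],[0,0,0.0004],-1],
])

```text
time: 5.98
eef_pos: [0.6061, -0.186, 0.0985]
tcp_rot: [0.327, 0.945, -0.0, 0.0]
contact_force: [0.2, 0.3, 0.7]
opening: 0.464
```

```bash
cat > r.py <<'E'
from h import *
s=get_state();stat()
E
python3 r.py
```

```text
t 5.97 tcp [ 0.6061 -0.186   0.0985] tilt [ 8.e-04 -7.e-04 -1.e+00] yaw 2.4762 q [-0.457  0.333  1.777 -0.     1.031 -1.363] F [0.18 0.34 0.74] M [-0.031  0.086  0.074] op 0.464
```

arm_command([
  [[0,0,0.08],[0,0,0.0001],-1],
  [[0,0,0.16],[0,0,0.0002],-1],
  [[0,0,0.24],[0,0,0.0004],-1],
])

```text
time: 6.35
eef_pos: [0.6059, -0.1861, 0.0981]
tcp_rot: [0.438, 0.899, -0.0, 0.0]
contact_force: [-0.1, 0.4, 0.4]
opening: 0.46
```

```bash
python3 r.py
```

```text
t 6.35 tcp [ 0.6059 -0.1861  0.0981] tilt [ 4.0e-04 -1.3e-03 -1.0e+00] yaw 2.2353 q [-4.570e-01  3.330e-01  1.777e+00 -1.000e-03  1.031e+00 -1.121e+00] F [-0.11  0.38  0.41] M [0.002 0.175 0.017] op 0.46
```

arm_command([
  [[0,0,0.08],[0,0,0.0001],-1],
  [[0,0,0.16],[0,0,0.0002],-1],
  [[0,0,0.24],[0,0,0.0004],-1],
])

```text
time: 6.72
eef_pos: [0.6057, -0.1862, 0.0977]
tcp_rot: [0.543, 0.84, -0.001, 0.0]
contact_force: [-0.3, 0.9, 1.3]
opening: 0.461
```

```bash
python3 r.py
```

```text
t 6.72 tcp [ 0.6057 -0.1862  0.0977] tilt [-2.0e-04 -1.5e-03 -1.0e+00] yaw 1.9942 q [-0.458  0.334  1.777 -0.002  1.031 -0.88 ] F [-0.32  0.88  1.32] M [0.048 0.172 0.032] op 0.461
```

arm_command([
  [[0,0,0.08],[0,0,0.0001],-1],
  [[0,0,0.16],[0,0,0.0002],-1],
  [[0,0,0.24],[0,0,0.0004],-1],
])

```text
time: 7.1
eef_pos: [0.6056, -0.1863, 0.0973]
tcp_rot: [0.64, 0.769, -0.001, 0.0]
contact_force: [-1.5, -0.2, 1.1]
opening: 0.461
```

```bash
python3 r.py
```

```text
t 7.1 tcp [ 0.6056 -0.1863  0.0973] tilt [-8.0e-04 -1.8e-03 -1.0e+00] yaw 1.7531 q [-0.458  0.334  1.777 -0.002  1.03  -0.639] F [-1.5  -0.23  1.07] M [0.091 0.137 0.061] op 0.461
```

arm_command([
  [[0,0,0.08],[0,0,0.0001],-1],
  [[0,0,0.16],[0,0,0.0002],-1],
  [[0,0,0.24],[0,0,0.0003],-1],
])

```text
time: 7.48
eef_pos: [0.6054, -0.1863, 0.0969]
tcp_rot: [0.728, 0.686, -0.001, 0.0]
contact_force: [-0.7, 0.6, 1.0]
opening: 0.457
```

```bash
python3 r.py
```

```text
t 7.47 tcp [ 0.6054 -0.1863  0.0969] tilt [-0.0014 -0.0019 -1.    ] yaw 1.5121 q [-0.458  0.334  1.777 -0.003  1.03  -0.397] F [-0.71  0.58  0.97] M [0.152 0.101 0.046] op 0.457
```

arm_command([
  [[0,0,0.08],[0,0,0.0001],-1],
  [[0,0,0.16],[0,0,0.0002],-1],
  [[0,0,0.24],[0,0,0.0003],-1],
])

```text
time: 7.85
eef_pos: [0.6052, -0.1863, 0.0966]
tcp_rot: [0.805, 0.594, -0.001, 0.0]
contact_force: [-1.2, 0.0, 0.8]
opening: 0.462
```

```bash
python3 r.py; python3 -c "
from h import *
c=cam('scene'); a=c['img'][190:290,220:320]; cv2.imwrite('pics/s5.png',cv2.resize(a,(600,600),interpolation=cv2.INTER_CUBIC)); stat()"
```

```text
t 7.85 tcp [ 0.6052 -0.1863  0.0966] tilt [-0.0019 -0.0019 -1.    ] yaw 1.271 q [-0.458  0.335  1.778 -0.003  1.03  -0.156] F [-1.18  0.04  0.84] M [0.173 0.071 0.034] op 0.462
t 7.9 tcp [ 0.6052 -0.1862  0.0966] tilt [-0.0019 -0.0018 -1.    ] yaw 1.269 q [-0.458  0.335  1.778 -0.003  1.03  -0.154] F [0.03 0.85 0.97] M [ 0.078  0.12  -0.092] op 0.462
```

View pics/s5.png

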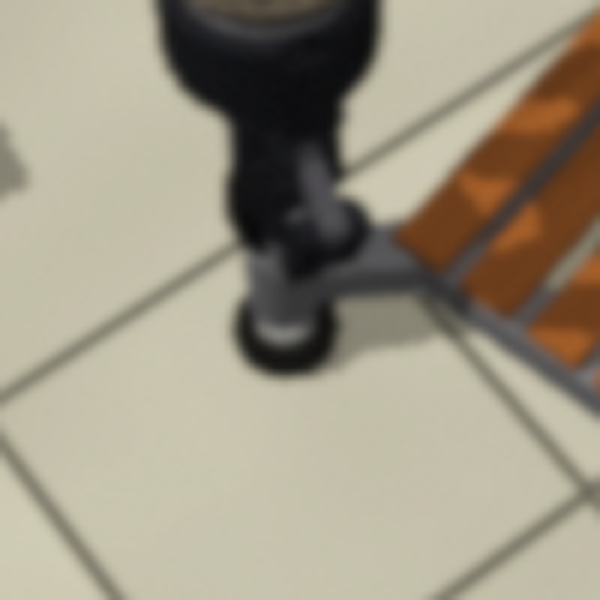

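arm_command([
  [[0,0,0.08],[0,0,0.0001],-1],
  [[0,0,0.16],[0,0,0.0002],-1],
  [[0,0,0.24],[0,0,0.0003],-1],
])

```text
time: 8.28
eef_pos: [0.605, -0.1862, 0.0961]
tcp_rot: [0.871, 0.492, -0.001, 0.0]
contact_force: [0.0, 0.4, 1.0]
opening: 0.458
```

```bash
python3 r.py
```

```text
t 8.28 tcp [ 0.605  -0.1862  0.0961] tilt [-0.0024 -0.0018 -1.    ] yaw 1.0288 q [-0.458  0.335  1.778 -0.003  1.03   0.086] F [0.04 0.42 1.04] M [0.131 0.131 0.033] op 0.458
```

arm_command([
  [[0,0,0.08],[0,0,0.0001],-1],
  [[0,0,0.16],[0,0,0.0002],-1],
])

```text
time: 8.52
eef_pos: [0.6049, -0.1861, 0.0959]
tcp_rot: [0.907, 0.421, -0.002, 0.0]
contact_force: [-0.5, 1.0, 1.0]
opening: 0.462
```

```bash
python3 r.py
```

```text
t 8.53 tcp [ 0.6049 -0.1861  0.0959] tilt [-0.0027 -0.0016 -1.    ] yaw 0.8684 q [-0.458  0.335  1.778 -0.003  1.03   0.246] F [-0.45  0.97  1.01] M [0.19  0.067 0.052] op 0.462
```

arm_command([
  [[0,0,0.08],[0,0,0.0001],-1],
  [[0,0,0.16],[0,0,0.0002],-1],
])

```text
time: 8.78
eef_pos: [0.6048, -0.186, 0.0956]
tcp_rot: [0.938, 0.347, -0.002, 0.0]
contact_force: [-0.2, 0.8, 1.1]
opening: 0.463
```

```bash
python3 r.py
```

```text
t 8.78 tcp [ 0.6048 -0.186   0.0956] tilt [-0.0031 -0.0014 -1.    ] yaw 0.7082 q [-0.457  0.336  1.779 -0.003  1.03   0.407] F [-0.25  0.84  1.13] M [0.132 0.07  0.089] op 0.463
```

arm_command([
  [[0,0,0.06],[0,0,0.0001],-1],
  [[0,0,0.12],[0,0,0.0002],-1],
])

```text
time: 9.02
eef_pos: [0.6048, -0.1859, 0.0955]
tcp_rot: [0.957, 0.29, -0.002, 0.0]
contact_force: [0.0, 1.3, 1.1]
opening: 0.458
```

```bash
python3 r.py
```

```text
t 9.03 tcp [ 0.6048 -0.1859  0.0955] tilt [-0.0032 -0.0013 -1.    ] yaw 0.5884 q [-0.457  0.336  1.779 -0.003  1.029  0.527] F [0.02 1.27 1.15] M [0.213 0.113 0.14 ] op 0.458
```

arm_command([
  [[0,0,0.06],[0,0,0.0001],-1],
  [[0,0,0.12],[0,0,0.0002],-1],
])

```text
time: 9.28
eef_pos: [0.6047, -0.1859, 0.0954]
tcp_rot: [0.973, 0.232, -0.002, 0.0]
contact_force: [-0.0, 0.0, 0.6]
opening: 0.462
```

```bash
python3 r.py
```

```text
t 9.28 tcp [ 0.6047 -0.1859  0.0954] tilt [-0.0035 -0.0012 -1.    ] yaw 0.4689 q [-0.457  0.336  1.779 -0.003  1.03   0.646] F [-0.    0.01  0.64] M [0.282 0.098 0.095] op 0.462
```

Torque is rising and the sink has slowed, so the sole is probably touching. Going on in smaller steps with no further feed down.

arm_command([
  [[0,0,0.05],[0,0,0],-1],
  [[0,0,0.1],[0,0,0],-1],
])

```text
time: 9.52
eef_pos: [0.6048, -0.1857, 0.0954]
tcp_rot: [0.983, 0.184, -0.002, 0.0]
contact_force: [-1.0, 1.3, 0.9]
opening: 0.465
```

```bash
python3 r.py
```

```text
t 9.53 tcp [ 0.6048 -0.1857  0.0954] tilt [-0.0035 -0.0011 -1.    ] yaw 0.3698 q [-0.457  0.336  1.779 -0.003  1.03   0.745] F [-1.01  1.29  0.87] M [0.11  0.075 0.059] op 0.465
```

arm_command([
  [[0,0,0.05],[0,0,0.0001],-1],
])

```text
time: 9.65
eef_pos: [0.6047, -0.1857, 0.0954]
tcp_rot: [0.987, 0.16, -0.002, 0.0]
contact_force: [0.2, 1.1, 0.5]
opening: 0.459
```

```bash
python3 r.py
```

```text
t 9.65 tcp [ 0.6047 -0.1857  0.0954] tilt [-0.0035 -0.0011 -1.    ] yaw 0.3206 q [-0.457  0.336  1.779 -0.003  1.03   0.795] F [0.19 1.14 0.53] M [ 0.151 -0.021  0.154] op 0.459
```

arm_command([
  [[0,0,0.05],[0,0,0.0001],-1],
])

```text
time: 9.78
eef_pos: [0.6047, -0.1856, 0.0953]
tcp_rot: [0.991, 0.135, -0.002, 0.0]
contact_force: [0.8, 1.1, 0.9]
opening: 0.459
```

```bash
python3 r.py
```

```text
t 9.78 tcp [ 0.6047 -0.1856  0.0953] tilt [-0.0037 -0.0011 -1.    ] yaw 0.2718 q [-0.457  0.336  1.779 -0.003  1.03   0.844] F [0.81 1.07 0.93] M [0.167 0.083 0.089] op 0.459
```

arm_command([
  [[0,0,0.05],[0,0,0.0001],-1],
])

```text
time: 9.9
eef_pos: [0.6047, -0.1856, 0.0953]
tcp_rot: [0.994, 0.111, -0.002, 0.0]
contact_force: [-1.4, 1.0, 0.8]
opening: 0.458
```

```bash
python3 r.py
```

```text
t 9.9 tcp [ 0.6047 -0.1856  0.0953] tilt [-0.0038 -0.0011 -1.    ] yaw 0.2228 q [-0.457  0.336  1.779 -0.003  1.03   0.893] F [-1.36  0.98  0.81] M [0.208 0.123 0.171] op 0.458
```

arm_command([
  [[0,0,0.04],[0,0,0],-1],
])

```text
time: 10.02
eef_pos: [0.6047, -0.1855, 0.0953]
tcp_rot: [0.996, 0.092, -0.002, 0.0]
contact_force: [-0.7, 0.4, 0.7]
opening: 0.46
```

```bash
python3 r.py; python3 - <<'E'
from h import *
m=[];f=[]
for i in range(8):
    read_camera("scene"); s=get_state(); m.append(s["wrist_torque"][2]); f.append(s["contact_force"][2])
print(np.round(m,3),np.mean(m),np.mean(f))
E
```

```text
t 10.03 tcp [ 0.6047 -0.1855  0.0953] tilt [-0.0038 -0.0012 -1.    ] yaw 0.1841 q [-0.457  0.336  1.779 -0.003  1.03   0.932] F [-0.74  0.38  0.7 ] M [ 0.183 -0.02   0.17 ] op 0.46
[-0.002  0.009  0.036  0.059  0.059  0.089  0.062  0.11 ] 0.05277275312398726 0.5346643859614728
```

The estimates disagree: the torque suggests about 6 N, the turn since the sink stalled about 10 N. I'll back the screw off a little and read the torque going the other way.

arm_command([
  [[0,0,-0.04],[0,0,0],-1],
  [[0,0,-0.08],[0,0,0],-1],
])

```text
time: 10.68
eef_pos: [0.6047, -0.1856, 0.0953]
tcp_rot: [0.991, 0.132, -0.002, 0.0]
contact_force: [-0.5, 1.1, 0.4]
opening: 0.464
```

```bash
python3 r.py
```

```text
t 10.68 tcp [ 0.6047 -0.1856  0.0953] tilt [-0.0037 -0.0011 -1.    ] yaw 0.2647 q [-0.457  0.336  1.779 -0.003  1.03   0.851] F [-0.53  1.14  0.4 ] M [ 0.105  0.045 -0.062] op 0.464
```

arm_command([
  [[0,0,-0.04],[0,0,0],-1],
  [[0,0,-0.08],[0,0,0],-1],
])

```text
time: 10.92
eef_pos: [0.6047, -0.1857, 0.0954]
tcp_rot: [0.985, 0.172, -0.002, 0.0]
contact_force: [-0.4, -0.2, -0.2]
opening: 0.462
```

```bash
python3 r.py
```

```text
t 10.93 tcp [ 0.6047 -0.1857  0.0954] tilt [-0.0036 -0.0011 -1.    ] yaw 0.3458 q [-0.457  0.336  1.779 -0.003  1.03   0.769] F [-0.37 -0.15 -0.22] M [ 0.127  0.044 -0.133] op 0.462
```

arm_command([
  [[0,0,-0.04],[0,0,0],-1],
  [[0,0,-0.08],[0,0,0],-1],
])

```text
time: 11.18
eef_pos: [0.6048, -0.1858, 0.0954]
tcp_rot: [0.977, 0.212, -0.002, 0.0]
contact_force: [0.0, 0.7, 0.3]
opening: 0.46
```

```bash
python3 r.py
```

```text
t 11.18 tcp [ 0.6048 -0.1858  0.0954] tilt [-0.0035 -0.0011 -1.    ] yaw 0.427 q [-0.457  0.336  1.779 -0.003  1.03   0.688] F [0.03 0.67 0.34] M [ 0.091  0.074 -0.055] op 0.46
```

arm_command([
  [[0,0,0.045],[0,0,0],-1],
  [[0,0,0.09],[0,0,0],-1],
  [[0,0,0.13],[0,0,0],-1],
])

```text
time: 11.55
eef_pos: [0.6047, -0.1857, 0.0953]
tcp_rot: [0.989, 0.148, -0.002, 0.0]
contact_force: [-0.6, 1.0, 0.3]
opening: 0.462
```

```bash
python3 r.py
```

```text
t 11.55 tcp [ 0.6047 -0.1857  0.0953] tilt [-3.7e-03 -9.0e-04 -1.0e+00] yaw 0.2964 q [-0.457  0.336  1.779 -0.003  1.03   0.819] F [-0.55  0.96  0.28] M [0.179 0.044 0.074] op 0.462
```

arm_command([
  [[0,0,0.05],[0,0,0],-1],
])

```text
time: 11.68
eef_pos: [0.6047, -0.1856, 0.0953]
tcp_rot: [0.992, 0.123, -0.002, 0.0]
contact_force: [-0.0, 0.4, 0.1]
opening: 0.46
```

```bash
python3 r.py
```

```text
t 11.68 tcp [ 0.6047 -0.1856  0.0953] tilt [-3.7e-03 -9.0e-04 -1.0e+00] yaw 0.2458 q [-0.457  0.336  1.779 -0.003  1.03   0.869] F [-0.02  0.37  0.07] M [0.102 0.059 0.191] op 0.46
```

arm_command([
  [[0,0,0],[0,0,0],0.4],
  [[0,0,0],[0,0,0],0.6],
  [[0,0,0],[0,0,0],0.8],
  [[0,0,0],[0,0,0],0.8],
  [[0,0,0],[0,0,-0.01],0.8],
  [[0,0,0],[0,0,-0.03],0.8],
  [[0,0,0],[0,0,-0.06],0.8],
  [[0,0,0],[0,0,-0.09],0.8],
  [[0,0,0],[0,0,-0.11],0.5],
  [[0,0,0],[0,0,-0.11],0],
])

```text
time: 12.92
eef_pos: [0.6064, -0.1861, 0.2085]
tcp_rot: [0.992, 0.123, 0.0, 0.002]
contact_force: [-0.2, 0.2, 0.1]
opening: 0.549
```

```bash
python3 - <<'E'
from h import *
stat(); c=cam("wrist"); cv2.imwrite("pics/w6.png",c["img"])
print(proj(c,[0.651,-0.098,0.079]),proj(c,[0.6055,-0.186,0.128]), delta([0.651,-0.098,0.115]))
t=cam("top");s=cam("scene")
def up(c,u,v,w): return cv2.resize(c["img"][v-w:v+w,u-w:u+w],(400,400),interpolation=cv2.INTER_CUBIC)
cv2.imwrite("pics/q.png",np.vstack([np.hstack([up(s,u,v,25) for u,v in [(462,175),(367,125)]]),np.hstack([up(s,u,v,25) for u,v in [(370,300),(267,230)]])])[::1])
E
```

```text
t 12.93 tcp [ 0.6064 -0.1861  0.2085] tilt [ 0.0012 -0.0034 -1.    ] yaw 0.2459 q [-0.457  0.216  1.704 -0.003  1.219  0.869] F [-0.18  0.22  0.14] M [ 0.023 -0.058  0.025] op 0.549
[173.92169588 110.68051762] [274.22723931 214.21988458] [ 0.06574678 -0.07398417  0.09107507]
```

View pics/w6.png

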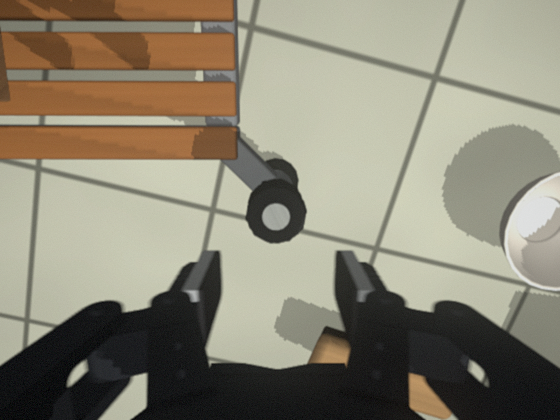

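The cap is at (275,216), so the knob and stand are unmoved. The press point lies at (174,111) on the second slat, and I'll shift 7 mm to the slat's middle.

arm_command([
  [[0,0,0],[0.02,-0.02,0],-1],
  [[0,0,0],[0.05,-0.05,0],-1],
  [[0,0,0],[0.073,-0.074,0.01],-1],
  [[0,0,0],[0.073,-0.074,0.04],-1],
  [[0,0,0],[0.073,-0.074,0.08],-1],
  [[0,0,0],[0.073,-0.074,0.11],-1],
  [[0,0,0],[0.073,-0.074,0.118],-1],
  [[0,0,0],[0.073,-0.074,0.118],-1],
])

```text
time: 14.08
eef_pos: [0.656, -0.0955, 0.0846]
tcp_rot: [0.992, 0.123, -0.004, -0.001]
contact_force: [-0.6, 0.7, -0.2]
opening: 0.001
```

```bash
python3 - <<'E'
from h import *
stat(); c=cam("wrist"); cv2.imwrite("pics/w7.png",c["img"]);stat()
E
```

```text
t 14.07 tcp [ 0.656  -0.0955  0.0846] tilt [-7.9e-03  7.0e-04 -1.0e+00] yaw 0.2457 q [-0.297  0.411  1.701 -0.002  1.037  1.029] F [-0.58  0.72 -0.17] M [ 0.038 -0.015  0.02 ] op 0.001
t 14.12 tcp [ 0.6569 -0.0958  0.0861] tilt [-0.0053 -0.     -1.    ] yaw 0.2457 q [-0.297  0.41   1.699 -0.002  1.037  1.029] F [-0.38 -0.06  0.92] M [ 0.007 -0.01   0.051] op 0.001
```

View pics/w7.png

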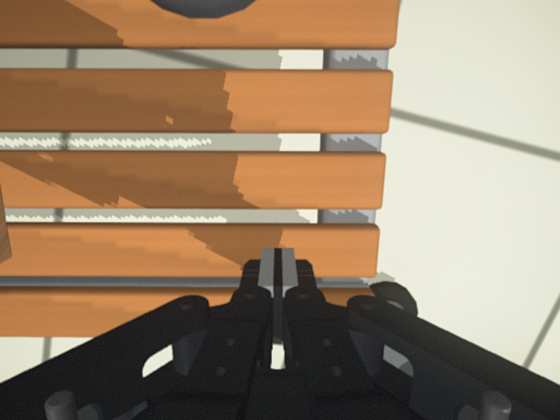

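arm_command([
  [[0,0,0],[0,0,0.003],-1],
  [[0,0,0],[0,0,0.006],-1],
  [[0,0,0],[0,0,0.006],-1],
])

```text
time: 14.5
eef_pos: [0.6569, -0.0958, 0.0803]
tcp_rot: [0.992, 0.123, -0.003, -0.0]
contact_force: [-0.2, 1.2, -0.1]
opening: 0.004
```

arm_command([
  [[0,0,0],[0,0,0.001],-1],
  [[0,0,0],[0,0,0.001],-1],
])

```text
time: 14.75
eef_pos: [0.6569, -0.0958, 0.0794]
tcp_rot: [0.992, 0.123, -0.002, -0.0]
contact_force: [-0.5, 0.4, 0.1]
opening: 0.001
```

arm_command([
  [[0,0,0],[0,0,0.001],-1],
  [[0,0,0],[0,0,0.001],-1],
])

```text
time: 15.0
eef_pos: [0.6569, -0.0958, 0.0793]
tcp_rot: [0.992, 0.123, -0.003, -0.0]
contact_force: [-2.5, 0.1, 3.8]
opening: -0.003
```

arm_command([
  [[0,0,0],[0,0,0.001],-1],
  [[0,0,0],[0,0,0.001],-1],
])

```text
time: 15.25
eef_pos: [0.6569, -0.0958, 0.0793]
tcp_rot: [0.992, 0.123, -0.003, -0.0]
contact_force: [-2.4, 0.8, 5.5]
opening: -0.004
```

arm_command([
  [[0,0,0],[0,0,0.001],-1],
  [[0,0,0],[0,0,0.0018],-1],
  [[0,0,0],[0,0,0.0018],-1],
  [[0,0,0],[0,0,0.0018],-1],
  [[0,0,0],[0,0,0.0018],-1],
])

```text
time: 15.88
eef_pos: [0.6569, -0.0958, 0.0792]
tcp_rot: [0.992, 0.123, -0.003, -0.0]
contact_force: [-4.3, 0.2, 8.7]
opening: -0.001
```

```bash
python3 r.py
```

```text
t 15.88 tcp [ 0.6569 -0.0958  0.0792] tilt [-6.1e-03 -3.0e-04 -1.0e+00] yaw 0.2462 q [-0.297  0.419  1.701 -0.002  1.027  1.029] F [-4.35  0.17  8.68] M [ 0.167  0.816 -0.049] op -0.001
```

The deck held at 0.0792 m under 8.7 N with no rocking. I'll go to about 10 N, hold, and let go.

arm_command([
  [[0,0,0],[0,0,0.0021],-1],
  [[0,0,0],[0,0,0.0021],-1],
  [[0,0,0],[0,0,0.0021],-1],
  [[0,0,0],[0,0,0.0021],-1],
])

```text
time: 16.38
eef_pos: [0.657, -0.0958, 0.0792]
tcp_rot: [0.992, 0.123, -0.003, -0.0]
contact_force: [-5.4, 1.2, 10.0]
opening: 0.001
```

arm_command([
  [[0,0,0],[0,0,0.001],-1],
  [[0,0,0],[0,0,0],-1],
  [[0,0,0],[0,0,-0.005],-1],
  [[0,0,0],[0,0,-0.03],-1],
  [[0,0,0],[0,0,-0.07],-1],
  [[0,0,0],[-0.03,0.03,-0.12],-1],
  [[0,0,0],[-0.08,0.08,-0.14],0],
  [[0,0,0],[-0.08,0.08,-0.14],1],
  [[0,0,0],[-0.08,0.08,-0.14],1],
  [[0,0,0],[-0.08,0.08,-0.14],1],
])

```text
time: 17.62
eef_pos: [0.5998, -0.1916, 0.2181]
tcp_rot: [0.992, 0.123, -0.004, -0.001]
contact_force: [-0.8, 0.1, -0.7]
opening: 0.846
```

```bash
python3 - <<'E'
from h import *
stat(); c=cam("wrist"); cv2.imwrite("pics/w8.png",c["img"])
print(proj(c,[0.6055,-0.186,0.128]))
s=cam("scene"); cv2.imwrite("pics/s8.png",s["img"])
E
```

```text
t 17.62 tcp [ 0.5998 -0.1916  0.2181] tilt [-0.0086  0.0012 -1.    ] yaw 0.2473 q [-0.469  0.203  1.701 -0.003  1.246  0.855] F [-0.77  0.11 -0.68] M [-0.023 -0.025 -0.015] op 0.846
[269.54072307 198.24006887]
```

View pics/w8.png

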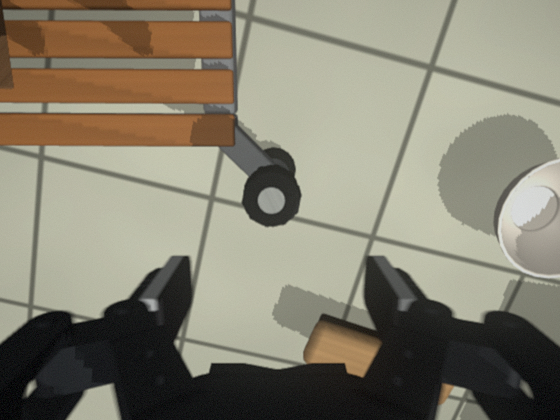

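View pics/s8.png

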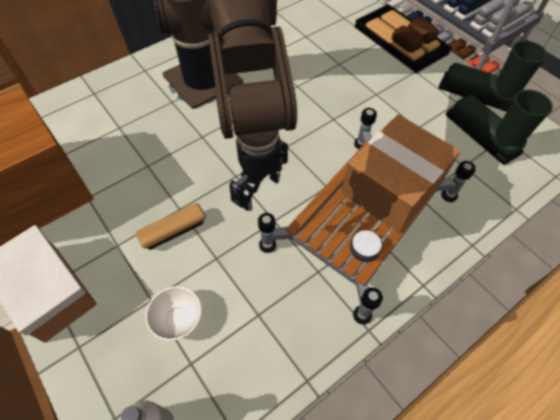

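The cap is at (271,199), against a predicted (270,198). The stand, carton, tin, brush and bowl look unmoved, and the arm is clear. Handing in.

```bash
python3 -c "
from h import *
stat(); print(sign_off())"
```

```text
t 17.73 tcp [ 0.6    -0.1915  0.2182] tilt [-8.6e-03  9.0e-04 -1.0e+00] yaw 0.248 q [-0.469  0.203  1.701 -0.003  1.246  0.855] F [-0.12 -0.75  0.91] M [0.011 0.07  0.044] op 0.992
the job is handed in; nothing more can be done
None
```

I screwed the front right foot down until it bore on the tiles, pressed the deck beside it to 10 N, let go, and handed the job in at about 17.7 s. The foot's load was never measured directly, and my two estimates of it disagree, though both fall within 1 to 13 N.

- **Turning:** I turned the knob clockwise about 2.9 rad net. Near the end I backed it off about 0.24 rad to check the load, then turned it forward again about 0.18 rad.
- **Foot load:** Turning torque rose from about 0.05 N m free to about 0.14 N m on average, which suggests about 5 N. Those readings were noisy, by about 0.04 N m. The turn made after the sinking stalled suggests nearer 10 N.
- **Press:** The deck moved only about 0.1 mm under the press. That is weak proof on its own, because 10 N there would only just rock a stand whose foot still hung clear.
- **Last look:** The knob was within about 1 or 2 pixels of its predicted place, so the stand had not shifted. The carton, tin, brush and bowl looked unmoved, and the arm was clear of everything.

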